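# Latch the bottle tier's gate

### The arm

A 6-joint arm with a two-finger parallel gripper is mounted at the origin on the work surface. World frame = base frame: x ahead of the robot, y to its left, z up, the work surface at z = 0. Lengths are in mm, angles in rad, forces in N, time in s.
With the tool pointing down it reaches from about 350 to 875 mm from the base axis. Payload 4.2 kg.
Tool frame: the origin (TCP) lies on the mounting face of the last link; the fingertips stand 173 mm ahead of it and the grasp point (between the pads) lies 155 mm ahead of it; z points along the fingers, y is the line along which they close (so a half turn about z gives the same grasp; the last joint's range is limited). The gripper opens to 85 mm and grips with 20 to 120 N. Pads are 22 mm wide; open, the fingers measure 114 mm over their backs; the gripper's body (76 mm by 85 mm) begins 54 mm behind the grasp point. The pads swing forward as they close: fully open they stand 13 mm farther back than shut.
Start: joints at [-0.922, 0.385, 0.008, 0, -1.194, -0.259], TCP at [237.516, -578.088, 404.712] pointing down, gripper open.
Joint ranges: [-3.14, 3.14], [-1.21, 2.06], [-1.07, 1.41], [-3.16, 2.05], [-2.99, -0.16], [-3.1, 3.1]. Speed limits (rad/s): [2.79, 2.79, 3.14, 3.14, 3.14, 3.14].

### API

Orientations are given as a unit quaternion [x, y, z, w].
In Python, from bench import arm gives the robot as it stands.
- The arm moves only by the tool carry_out, never from a script. Its argument "rows" is a list of rows, each a list of 7 numbers: the shift along the tool's x, y, z as a fraction of full scale, then the turn, a rotation vector about the tool's x, y, z as a fraction of full scale, then the opening, from -1 (shut) to 1 (fully open). A call has 1 to 12 rows; each row is the pose to reach, as a shift and turn from the pose commanded when the call began, along the tool's axes at that moment, turning the shorter way round; what a row does not reach only later rows make up. Full scale, the value 1, is 20 cm for a shift and pi rad for a turn. A row lasts 1/8 s, in which the tool goes at most 62.5 mm and 10.7 degrees, less where a joint would pass 70% of its speed; a pose out of reach is approached as far as the arm can. A call with a number of a shift or a turn outside -1 to 1 is refused whole. A call with a gripper value outside its range is refused whole. The fingers move at their own pace and stop on an object; the grip force is fixed at half the most. Time passes only in rows, so rows that repeat a pose let the fingers close. It gives the time, the measured TCP pose, the force, the opening and the grip force at its end, in the units of the state.
- arm.read_state(): the state, without advancing time (a new reading comes with each control period).
- arm.get_image(name): name is "scene" or "side" or "wrist"; returns (picture, depth): 400x640x3 uint8, red, green, blue; 400x640 float32, mm along the optical axis (not along the pixel's ray), 0 where there is no reading.
- arm.calibration(name): a dict with "mtx" (3x3 intrinsics, pixels), "cam_to_world" (4x4, takes a point from camera to world coordinates). Camera axes: x right, y up, looking along -z (the intrinsics and any distortion apply to the point x, -y, -z); pixel columns grow to the right and rows downward; lengths in mm; the calibration is good to about 2 mm. A picture is of the moment at which its call begins: read the wrist's pose just before it. calibration takes no time and is no camera call; for the wrist camera it gives the pose at the moment of the call.
- arm.job_done(): hands the job in; it is judged then, once.
The state is a dict: "clock": time; "joints": joint angles; "joint_vel": joint speeds; "joint_efforts": joint torques, N m; "position": TCP position; "ee_rot": TCP orientation; "contact_force": force on the tool from outside, world axes, zero at the start; "wrist_torque": the same for the moment, N m; "gripper_width": finger opening in mm; "grasp_force": force on a finger pad.
Only numpy, scipy, OpenCV 4.12 (cv2) and the standard library are available. Lean on these libraries where they do the work, as an engineer would, in place of code of your own. Each camera call takes 0.05 s, during which the arm holds its last target. There are 200 camera calls.

### The job

Shut the little gate of the pale blue bottle tier so that it stays shut by itself: lift the steel latch bar by its thumb tab while the gate is still open, bring the gate to with the bar held above the striker, and let the bar drop fully into the slot of the catch, then let go. The catch is weak plastic and sits a little differently each time, so feel for it and never press hard on it, and leave the bottles, tin and brush where they stand.

Things in the scene. Friction and masses are not known exactly. Their poses are not given: they have to be found in the camera images.
- bay: The gated bottle tier: pale blue plastic tray, 200 mm deep (x), 290 mm wide (y), walls 90 mm high, fixed to the board. Origin: centre of its underside; x points away from the gate to its closed back, z up. Its open front at x = -100 mm is closed by the gate, which opens outwards, to -x.
- gate_hinge (a point): Point on the gate's vertical hinge axis, at board level (x = -100, y = +120 mm in the tier's frame, same axes). Gate: panel 10 mm thick, reaching 200 mm from this axis, top at 100 mm height; closed, it runs from here along -y.
- gate (a joint): Gate angle, rad: 0 = bar over the slot's nominal middle (latched it reads -0.08 to 0.08, as the catch sits); positive = open, up to 0.85; it can go to -0.13. A spring pushes it open: near closed it takes about 2 to 5 N at the tab to hold. Well open it stays where it is left; unlatched from near closed it swings out to about 0.5.
- latch_bar (a joint): Angle of the latch bar, rad: 0 = level, on its own rest, and also when down in the catch; positive = free end lifted, up to 0.6. It falls by its weight (about 130 g). It pivots about the gate's normal, on the gate's outer face, 90 mm from the gate's hinge axis and 105 mm above the board.
- bar_end (a point): Middle of the free end of the steel latch bar, which is 8 mm thick (across the gate), 14 mm high, mid-height 105 mm above the board when level. This end is 262 mm from the gate's hinge axis, past the gate's free edge and the post. The bar's mid-plane lies 11 mm outside the hinge axis (towards -x of the gate).
- tab (a point): Middle of the gripping part of the thumb tab, an upright steel tab on the latch bar, 8 mm thick (across the gate), 24 mm along the bar; 85 mm beyond the bar's pivot, 175 mm from the gate's hinge axis. Bar level: this point is 141 mm, tab top 158 mm, bar top 112 mm above the board. z up the tab, x across the gate inwards, -y to the bar's free end.
- post: The catch post beside the gate's free edge, fixed, 240 mm from the hinge axis. Origin on the board; axes as the tier's. It carries the white plastic catch, 26 mm wide along the bar. The catch is weak: more than 12 N on catch or post breaks it.
- catch_nominal (a point): Nominal middle of the catch's slot, at the mid-height of the level bar; axes as the tier's. The catch is screwed on through long holes, so the real slot lies up to 16 mm off this point along x, either way: not measured, to be felt: e.g. bring the lifted bar softly against the back stop, then ease it back 7 mm (at the catch), which centres it over the slot, and lower it slowly.
- striker (a point): Top middle of the striker, the catch's outer wall (nominal, off as the slot): 12 mm thick, top 110 mm above the board, so the bar must be lifted over 0.08 rad (0.2 is ample). Behind it along +x: slot 14 mm wide, floor at 94 mm, 4 mm under the level bar; a ledge 4 mm thick, as high as the striker; the back stop wall, top at 165 mm, which a lifted bar meets.
- vinegar: Bystander, to be left alone: glass vinegar bottle, 60 mm across, 200 mm tall, standing in the gated tier. Origin: centre of its underside.
- spray: Bystander, to be left alone: empty spray bottle, 72 mm across, 188 mm tall, standing in the gated tier. Origin: centre of its underside.
- pad_tin: Bystander, to be left alone: round steel scouring pad tin, 92 mm across, 60 mm tall, on the board. Origin: centre of its underside.
- small_brush: Bystander, to be left alone: small wooden hand brush lying bristles down on the board, 255 mm long, 41 mm high. Origin: centre of its underside.
- descaler: Bystander, to be left alone: white plastic bottle, 68 mm across, 130 mm tall, on the board. Origin: centre of its underside.

How it is judged (in metres and radians):
On the way, in this order (a step that is already met when the one before it is completed fails the run):
1. the latch bar is lifted (over 0.1 rad) while the gate is still open (over 0.1 rad) (value of joint each of latch_bar, gate above 0.1 rad), for 0.1 s.
2. the gate is brought to (under 0.09 rad) with the bar still lifted over the striker (over 0.06 rad) (value of joint gate below 0.09 rad and value of joint latch_bar above 0.06 rad), for 0.1 s.
At the end, for the whole second after the job is handed in: The gate is shut (angle under 0.09 rad) and at rest, the latch bar is down in the slot behind the striker (angle under 0.03 rad), and they stay so with the robot touching nothing (value of joint gate below 0.09 rad and value of joint latch_bar below 0.03 rad and velocity of joint gate between -0.05 and 0.05 rad/s).
It fails at once if the catch or its post is pressed with more than 12 N (contact force between post and anything else above 12 N).
It fails at once if a bystander is moved more than 30 mm (distance of any of vinegar, spray, pad_tin, small_brush, descaler from where it was at the start of the episode above 0.03 m).
It also fails if it takes over 48 s, if anything falls off the work surface, if the arm or the gripper's body presses on something with over 40 N, if the wrist force passes 120 N, or if a joint passes its speed limit or range.

## Working session

There is one attempt and no reset: what is moved stays moved. The work goes in short steps, Python scripts to look and compute and a tool call to move; the robot and the scene stay as the last step left them, time stands still between calls to the robot, and variables do not carry over. Pictures are saved under pics/ and viewed, at most 10 in all, crops included, and the job is handed in when it is done.

Besides the shell and the picture viewer there is one more tool, called after ">>>" as name([rows], argument=value, ...), one row to a line, values as JSON. carry_out: Moves the arm, as the interface text tells. Its arguments: {"type":"object","properties":{"rows":{"type":"array"}},"required":["rows"]}

```bash
ls; mkdir -p pics; python3 - <<'E'
from bench import arm
import cv2,numpy as np
s=arm.read_state();print(s)
for n in("scene","side"):
    im,d=arm.get_image(n);cv2.imwrite(f"pics/{n}0.png",im[:,:,::-1]);np.savez(f"pics/{n}0.npz",im=im,d=d)
    c=arm.calibration(n);print(n,c)
E
```

```text
pics
{'clock': 0.0, 'joints': array([-9.22396008e-01,  3.85601245e-01,  6.61146762e-03, -5.29422509e-04,
       -1.19397658e+00, -2.58596434e-01]), 'joint_vel': array([ 6.29360538e-04, -3.94293515e-05,  3.10453379e-04, -1.91850827e-03,
        1.02482979e-03,  4.02916121e-04]), 'joint_efforts': array([-2.02371571e-04, -3.92289913e+01,  1.88395053e+01,  4.18606773e+00,
       -4.77961570e-03, -1.21648961e-05]), 'position': array([ 237.46453713, -577.91535691,  403.58403417]), 'ee_rot': array([-1.93574392e-01,  9.81084969e-01,  1.08313199e-03, -2.54195066e-04]), 'contact_force': array([0.04869043, 0.07047911, 0.59112907]), 'wrist_torque': array([ 0.01760257, -0.0320849 , -0.02708017]), 'grasp_force': 0.0, 'gripper_width': 85.43006292834248}
scene {'mtx': array([[447.97108173,   0.        , 322.1145525 ],
       [  0.        , 447.97108173, 190.59508749],
       [  0.        ,   0.        ,   1.        ]]), 'cam_to_world': array([[-4.29169134e-01, -7.04866554e-01,  5.64780484e-01,
         1.27017698e+03],
       [ 9.03223929e-01, -3.34487041e-01,  2.68895806e-01,
         3.62835067e+02],
       [-6.23907298e-04,  6.25525028e-01,  7.80203852e-01,
         1.00600278e+03],
       [ 0.00000000e+00,  0.00000000e+00,  0.00000000e+00,
         1.00000000e+00]])}
side {'mtx': array([[448.12001542,   0.        , 320.25772902],
       [  0.        , 448.12001542, 197.35704791],
       [  0.        ,   0.        ,   1.        ]]), 'cam_to_world': array([[-9.32362353e-01,  1.58261506e-01, -3.25044211e-01,
         2.41860787e+02],
       [-3.60677810e-01, -4.68716473e-01,  8.06359960e-01,
         9.00178843e+02],
       [-2.47378347e-02,  8.69055904e-01,  4.94095007e-01,
         6.46349420e+02],
       [ 0.00000000e+00,  0.00000000e+00,  0.00000000e+00,
         1.00000000e+00]])}
```

View pics/scene0.png

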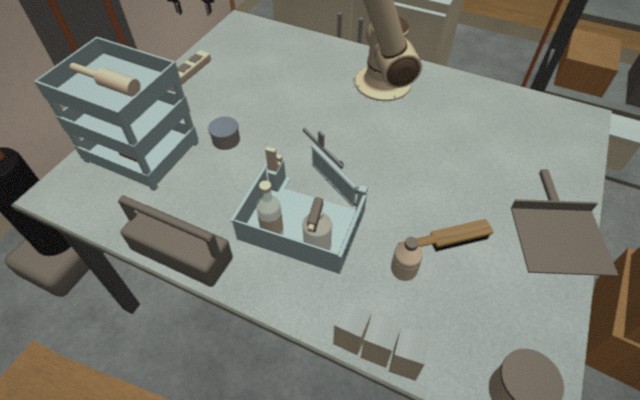

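View pics/side0.png

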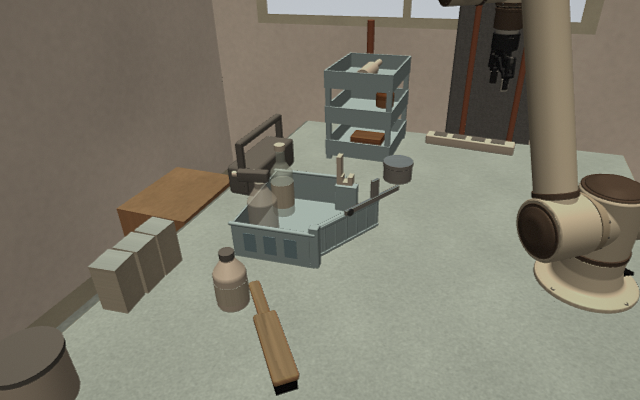

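The scene view shows the tier around (300,215), with the hinge corner at about (364,190), the tab at about (322,138), the bar end at about (306,130) and the catch post at about (273,160). Next I'll get the metric positions from depth.

```bash
cat > h.py <<'E'
import numpy as np,cv2
from bench import arm
def cloud(d,c):
    K=c["mtx"];T=c["cam_to_world"];v,u=np.mgrid[:d.shape[0],:d.shape[1]]
    p=np.stack([(u-K[0,2])/K[0,0]*d,-(v-K[1,2])/K[1,1]*d,-d],-1)
    return p@T[:3,:3].T+T[:3,3]
E
python3 - <<'E'
from h import *
for n in("scene","side"):
    z=np.load(f"pics/{n}0.npz");P=cloud(z["d"],arm.calibration(n))
    pts={"scene":[(364,188),(284,165),(235,220),(341,268),(322,136),(306,131),(342,164),(273,152),(277,165),(314,150)],"side":[(319,233),(233,225),(270,173),(375,182),(396,188),(350,212),(340,157),(344,181)]}[n]
    for u,v in pts: print(n,u,v,P[v,u].round(0),z["im"][v,u])
    # top-down map
    m=(P[...,2]>20)&(P[...,2]<210)&(z["d"]>0)
    x,y=P[m][:,0],P[m][:,1];h=P[m][:,2]
    x0,y0=250,-350
    im=np.zeros((600,600,3),np.uint8)
    o=np.argsort(h)
    col=cv2.applyColorMap(np.clip(h*1.4,0,255).astype(np.uint8).reshape(-1,1),cv2.COLORMAP_JET)[:,0]
    r=(x-x0).astype(int);c=(y-y0).astype(int)
    for i in o:
        if 0<=r[i]<598 and 0<=c[i]<598: im[r[i]:r[i]+2,c[i]:c[i]+2]=col[i]
    cv2.imwrite(f"pics/top_{n}.png",im)
a=cv2.imread("pics/top_scene.png");b=cv2.imread("pics/top_side.png");cv2.imwrite("pics/top.png",np.maximum(a,b))
E
```

```text
scene 364 188 [565. 147. 107.] [172 194 188]
scene 284 165 [553. -98.  66.] [122 131 127]
scene 235 220 [ 786. -107.   92.] [143 163 157]
scene 341 268 [755. 169.  13.] [100 109 106]
scene 322 136 [484. -12. 155.] [79 80 75]
scene 306 131 [445. -81. 112.] [109 116 117]
scene 342 164 [519.  64. 114.] [107 116 117]
scene 273 152 [598. -98. 162.] [122 117  99]
scene 277 165 [592. -95. 107.] [107  98  86]
scene 314 150 [481. -38.  87.] [ 93 105 103]
side 319 233 [552. 145.  92.] [67 73 69]
side 233 225 [751. 175.  90.] [63 69 66]
side 270 173 [752. -21. 129.] [75 75 64]
side 375 182 [471. -15. 153.] [67 63 56]
side 396 188 [433. -80. 110.] [62 60 53]
side 350 212 [507.  63. 108.] [31 29 27]
side 340 157 [586. -98. 165.] [158 151 128]
side 344 181 [ 577. -102.   95.] [196 191 162]
```

View pics/top.png

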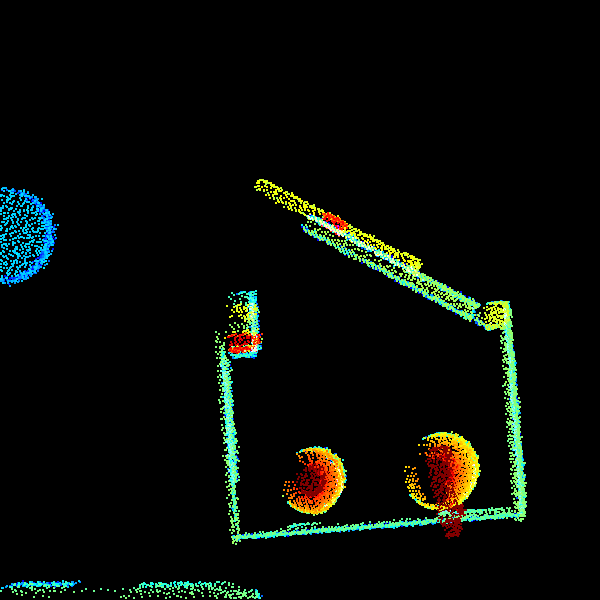

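The map (row = x-250, col = y+350) shows the tier turned about 0.08 rad, the open gate, the bar in yellow, the tab in red at about (335,220), and the catch post at about (243,330). I'll fit these numerically.

```bash
python3 - <<'E'
from h import *
Q=[]
for n in("scene","side"):
    z=np.load(f"pics/{n}0.npz");P=cloud(z["d"],arm.calibration(n));Q.append(P[z["d"]>0].reshape(-1,3))
def sel(P,x,y,z): return P[(P[:,0]>x[0])&(P[:,0]<x[1])&(P[:,1]>y[0])&(P[:,1]<y[1])&(P[:,2]>z[0])&(P[:,2]<z[1])]
def line(p):
    vx,vy,x,y=cv2.fitLine(p[:,:2].astype(np.float32),cv2.DIST_HUBER,0,.01,.01).ravel();return np.array([vx,vy]),np.array([x,y])
for i,P in enumerate(Q+[np.vstack(Q)]):
    print("cam",i)
    for nm,b in dict(back=((760,795),(-105,80),(85,97)),left=((590,750),(140,180),(85,97)),right=((620,770),(-135,-100),(85,97)),bar=((420,520),(-100,70),(108,118)),tab=((450,500),(-40,10),(130,165)),gatetop=((470,560),(-50,110),(94,104)),stop=((570,620),(-130,-80),(130,175)),postlow=((520,620),(-130,-80),(85,118))).items():
        p=sel(P,*b)
        if len(p)<5: print(nm,len(p));continue
        v,c=line(p);print(nm,len(p),"ang",round(np.arctan2(v[1],v[0]),3),c.round(1),p.min(0).round(0),p.max(0).round(0))
E
```

```text
cam 0
back 199 ang -1.488 [777.5  -6.2] [ 760. -105.   85.] [787.  79.  97.]
left 220 ang 0.081 [674.3 161.6] [591. 150.  86.] [748. 172.  97.]
right 189 ang 0.083 [ 706.6 -120. ] [ 620. -133.   86.] [ 770. -112.   97.]
bar 153 ang 1.085 [478.9 -14.3] [433. -95. 108.] [520.  67. 117.]
tab 69 ang 1.153 [480.  -13.9] [467. -30. 131.] [485.  -7. 161.]
gatetop 262 ang 1.083 [517.3  34.1] [471. -46.  94.] [558. 109. 104.]
stop 133 ang -1.455 [ 597.9 -107.1] [ 586. -122.  130.] [602. -94. 169.]
postlow 164 ang -0.327 [ 581.2 -104.8] [ 555. -129.   86.] [619. -94. 118.]
cam 1
back 10 ang -1.473 [773.9 -46.4] [772. -63.  86.] [777. -31.  90.]
left 322 ang 0.084 [666.7 165.8] [590. 151.  85.] [749. 176.  97.]
right 157 ang 0.082 [ 675.4 -119.3] [ 620. -130.   85.] [ 733. -111.   97.]
bar 200 ang 1.079 [473.7  -7.5] [430. -92. 108.] [517.  69. 118.]
tab 107 ang 1.056 [470.  -13.6] [463. -27. 130.] [479.  -3. 160.]
gatetop 149 ang 0.971 [519.1  63.9] [470. -13.  94.] [556. 109. 104.]
stop 107 ang 1.481 [ 586.7 -102.6] [ 583. -123.  130.] [596. -89. 168.]
postlow 207 ang -0.364 [ 572.1 -101.6] [ 553. -130.   85.] [619. -89. 118.]
cam 2
back 209 ang -1.493 [778.6 -21.8] [ 760. -105.   85.] [787.  79.  97.]
left 542 ang 0.078 [668.8 164.5] [590. 150.  85.] [749. 176.  97.]
right 346 ang 0.067 [ 686.2 -120.3] [ 620. -133.   85.] [ 770. -111.   97.]
bar 353 ang 1.09 [478.4  -5. ] [430. -95. 108.] [520.  69. 118.]
tab 176 ang 1.004 [471.8 -14.6] [463. -30. 130.] [485.  -3. 161.]
gatetop 411 ang 1.109 [519.8  46.5] [470. -46.  94.] [558. 109. 104.]
stop 240 ang -1.221 [ 593.8 -104. ] [ 583. -123.  130.] [602. -89. 169.]
postlow 371 ang -0.349 [ 576.4 -103.1] [ 553. -130.   85.] [619. -89. 118.]
```

```bash
cat >> h.py <<'E'
from scipy.spatial.transform import Rotation as R
import os
F="cmd.npz"
def cmd():
    if os.path.exists(F): z=np.load(F);return z["p"],R.from_quat(z["q"])
    return np.array([237.516,-578.088,404.712]),R.from_quat([-0.19357,0.98109,0,0])
def applied(row):  # record the last row of a call
    p,r=cmd();row=np.array(row,float)
    np.savez(F,p=p+r.apply(row[:3]*200),q=(r*R.from_rotvec(row[3:6]*np.pi)).as_quat())
def rowto(pt,rt):
    p,r=cmd();return np.r_[r.inv().apply(np.array(pt)-p)/200,(r.inv()*rt).as_rotvec()/np.pi].round(4)
# gate model: hinge, tier yaw
H=np.array([568.,132.6,0]);YAW=0.082
def tabpose(g,b,dz=0,off=(0,0,0)):
    """TCP pose gripping the tab with gate angle g, bar angle b"""
    G=R.from_euler("z",YAW-g)
    B=R.from_euler("x",-b)  # lifts the -y end
    loc=np.array([-11,-90,105])+B.apply([0,-85,36])
    tool=R.from_matrix(np.array([[0,-1,0],[-1,0,0],[0,0,-1.]]).T)  # x=-gate y, y=-gate x, z down
    rt=G*B*tool
    pt=H+np.array(off)+G.apply(loc)-rt.apply([0,0,155+dz])
    return pt,rt
def st():
    s=arm.read_state();print("t",round(s["clock"],2),"p",s["position"].round(1),"q",s["ee_rot"].round(4),"F",s["contact_force"].round(2),"M",s["wrist_torque"].round(2),"w",round(s["gripper_width"],1),"gf",round(float(s["grasp_force"]),1));return s
E
python3 - <<'E'
from h import *
p,r=cmd();print(r.as_matrix().round(3))
pt,rt=tabpose(0.57,0);print(pt,rt.as_matrix().round(3));pt[2]=404.7;print(rowto(pt,rt))
E
```

```text
[[-0.925 -0.38   0.   ]
 [-0.38   0.925  0.   ]
 [-0.     0.    -1.   ]]
[476.23345479 -16.81519729 296.        ] [[-0.469 -0.883  0.   ]
 [-0.883  0.469 -0.   ]
 [ 0.     0.    -1.   ]]
[-2.1700e+00  2.1427e+00  1.0000e-04 -0.0000e+00  0.0000e+00 -2.2070e-01]
```

>>> carry_out([
  [-0.25,0.25,0,0,0,0,1],
  [-0.5,0.5,0,0,0,0,1],
  [-0.75,0.75,0,0,0,0,1],
  [-0.75,0.75,0,0,0,0,1],
  [-0.75,0.75,0,0,0,0,1],
])

```text
clock: 0.72
position: [319.7, -380.9, 404.8]
ee_rot: [-0.195, 0.981, 0.0, 0.0]
contact_force: [-0.5, -0.2, 0.0]
gripper_width: 85.5
grasp_force: 0.0
```

>>> carry_out([
  [-0.25,0.25,0,0,0,0,1],
  [-0.5,0.5,0,0,0,0,1],
  [-0.75,0.75,0,0,0,0,1],
  [-0.75,0.75,0,0,0,0,1],
  [-0.75,0.75,0,0,0,0,1],
])

```text
clock: 1.35
position: [401.7, -186.1, 404.6]
ee_rot: [-0.195, 0.981, 0.0, -0.0]
contact_force: [-0.8, -0.3, 0.7]
gripper_width: 85.2
grasp_force: 0.0
```

>>> carry_out([
  [-0.25,0.25,0,0,0,-0.055,1],
  [-0.5,0.5,0,0,0,-0.11,1],
  [-0.67,0.643,0,0,0,-0.165,1],
  [-0.67,0.643,0,0,0,-0.2207,1],
  [-0.67,0.643,0,0,0,-0.2207,1],
  [-0.67,0.643,0,0,0,-0.2207,1],
])

```text
clock: 2.1
position: [476.0, -18.0, 404.5]
ee_rot: [-0.514, 0.858, 0.0, -0.0]
contact_force: [-0.2, -0.1, 0.4]
gripper_width: 85.5
grasp_force: 0.0
```

```bash
python3 - <<'E'
from h import *
for r in ([-.75,.75,0,0,0,0],[-.75,.75,0,0,0,0],[-.67,.643,0,0,0,-.2207]): applied(r)
print(cmd()[0],cmd()[1].as_quat());st()
c=arm.calibration("wrist");im,d=arm.get_image("wrist");cv2.imwrite("pics/w1.png",im[:,:,::-1])
P=cloud(d,c);m=(d>0)
print(c["cam_to_world"].round(2))
for nm,b in dict(bar=((420,530),(-105,75),(106,118)),tab=((450,500),(-50,20),(125,165)),stop=((560,625),(-135,-75),(130,175)),strk=((530,625),(-135,-75),(100,118))).items():
    k=m&np.all([(P[...,i]>b[i][0])&(P[...,i]<b[i][1]) for i in range(3)],0);p=P[k]
    if len(p)<5: print(nm,len(p));continue
    vx,vy,x,y=cv2.fitLine(p[:,:2].astype(np.float32),cv2.DIST_HUBER,0,.01,.01).ravel()
    rc=cv2.minAreaRect(p[:,:2].astype(np.float32))
    print(nm,len(p),"ang",round(np.arctan2(vy,vx),3),x,y,rc,np.percentile(p[:,2],[5,50,95]).round(1))
E
```

```text
[476.20346107 -16.76611736 404.712     ] [-0.51539947  0.85695005  0.          0.        ]
t 2.1 p [476.  -18.  404.5] q [-5.135e-01  8.581e-01  1.000e-04 -3.000e-04] F [-0.17 -0.11  0.42] M [-0.    0.07  0.01] w 85.5 gf 0.0
[[-8.8000e-01 -4.6000e-01 -1.2000e-01  4.4408e+02]
 [ 4.7000e-01 -8.5000e-01 -2.3000e-01 -7.7690e+01]
 [ 0.0000e+00 -2.6000e-01  9.6000e-01  3.7307e+02]
 [ 0.0000e+00  0.0000e+00  0.0000e+00  1.0000e+00]]
bar 1447 ang 1.082 469.1735 -24.116673 ((473.4796142578125, -14.1875), (182.53536987304688, 9.6474609375), 62.0300178527832) [109.6 111.1 112.4]
tab 427 ang 1.079 471.11755 -21.516348 ((472.20733642578125, -19.011812210083008), (23.871902465820312, 7.927505016326904), 61.97463607788086) [133.  156.7 158.1]
stop 1723 ang -1.485 585.7213 -108.41453 ((590.53515625, -108.51359558105469), (13.909536361694336, 26.429025650024414), 5.452688694000244) [133.2 158.3 165. ]
strk 1084 ang 0.194 570.45825 -109.6302 ((575.4822387695312, -109.71884155273438), (42.301082611083984, 26.326305389404297), 4.584625244140625) [101.7 109.1 115.4]
```

View pics/w1.png

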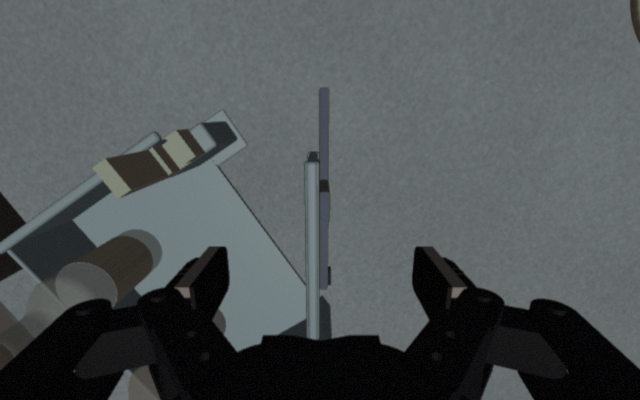

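The wrist view shows the gate running vertically at u≈318, the tab at about (325,187) and the catch at about (160,160). The tab measures 23.9×7.9 mm with its top at 158 mm, as it should. The slot's middle is near x≈573.

```bash
sed -i 's/^H=.*/H=np.array([564.2,130.6,0]);YAW=0.082/' h.py; python3 - <<'E'
from h import *
pt,rt=tabpose(0.571,0);print(pt,rowto(pt,rt));st()
E
```

```text
[472.2840855  -18.72335605 296.        ] [ 1.780e-02  1.270e-02  5.436e-01 -0.000e+00  0.000e+00  4.000e-04]
t 2.15 p [475.9 -18.  404.6] q [-5.137e-01  8.579e-01  0.000e+00 -2.000e-04] F [-0.03 -0.22  0.11] M [ 0.02 -0.02  0.01] w 85.2 gf 0.0
```

>>> carry_out([
  [0.018,0.0127,0.2,0,0,0,1],
  [0.018,0.0127,0.4,0,0,0,1],
  [0.018,0.0127,0.5436,0,0,0,1],
  [0.018,0.0127,0.5436,0,0,0,1],
  [0.018,0.0127,0.5436,0,0,0,1],
])

```text
clock: 2.78
position: [472.7, -19.1, 297.2]
ee_rot: [-0.515, 0.857, -0.001, 0.001]
contact_force: [-0.1, 1.0, -0.3]
gripper_width: 85.5
grasp_force: 0.0
```

>>> carry_out([
  [0,0,0,0,0,0,-1],
  [0,0,0,0,0,0,-1],
  [0,0,0,0,0,0,-1],
  [0,0,0,0,0,0,-1],
  [0,0,0,0,0,0,-1],
  [0,0,0,0,0,0,-1],
  [0,0,0,0,0,0,-1],
  [0,0,0,0,0,0,-1],
])

```text
clock: 3.78
position: [472.2, -18.7, 296.2]
ee_rot: [-0.515, 0.857, -0.0, 0.0]
contact_force: [-0.9, 0.7, 2.9]
gripper_width: 7.4
grasp_force: 61.0
```

```bash
python3 - <<'E'
from h import *
applied([.018,.0127,.5436,0,0,0]);print(cmd()[0]);st()
for b in(.05,.1,.15,.2,.25): print(b,rowto(*tabpose(.571,b)))
E
```

```text
[472.27235295 -18.75558689 295.992     ]
t 3.77 p [472.2 -18.7 296.2] q [-5.154e-01  8.569e-01 -1.000e-04  2.000e-04] F [-0.93  0.73  2.88] M [ 0.13  0.35 -0.29] w 7.4 gf 61.0
0.05 [-0.0484 -0.     -0.0201 -0.      0.0159  0.0004]
0.1 [-0.0976 -0.0001 -0.0377 -0.      0.0318  0.0004]
0.15 [-1.477e-01 -1.000e-04 -5.280e-02 -0.000e+00  4.770e-02  4.000e-04]
0.2 [-0.1984 -0.0002 -0.0654 -0.      0.0637  0.0004]
0.25 [-0.2497 -0.0003 -0.0755 -0.      0.0796  0.0004]
```

>>> carry_out([
  [-0.0484,0,-0.02,0,0.0159,0,-1],
  [-0.0976,0,-0.0377,0,0.0318,0,-1],
  [-0.1477,0,-0.0528,0,0.0477,0,-1],
  [-0.1984,0,-0.0654,0,0.0637,0,-1],
  [-0.1984,0,-0.0654,0,0.0637,0,-1],
  [-0.1984,0,-0.0654,0,0.0637,0,-1],
])

```text
clock: 4.53
position: [490.8, 16.2, 309.2]
ee_rot: [-0.513, 0.853, -0.052, -0.085]
contact_force: [-0.4, -1.6, 3.8]
gripper_width: 7.3
grasp_force: 61.0
```

```bash
python3 - <<'E'
from h import *
applied([-.1984,0,-.0654,0,.0637,0]);print(cmd()[0]);st()
for g in(.53,.49,.45,.41,.37,.33,.29,.25,.21,.17,.13): print(g,rowto(*tabpose(g,.2)).tolist())
E
```

```text
[490.87143126  16.29547139 309.072     ]
t 4.53 p [490.8  16.2 309.2] q [-0.5129  0.8526 -0.0516 -0.0853] F [-0.43 -1.61  3.79] M [-0.09 -0.1  -0.2 ] w 7.3 gf 61.0
0.53 [0.0017, -0.028, 0.0003, 0.0025, -0.0, -0.0124]
0.49 [0.0023, -0.0551, 0.0004, 0.0051, -0.0, -0.0249]
0.45 [0.0018, -0.0823, 0.0003, 0.0076, -0.0, -0.0374]
0.41 [0.0002, -0.1094, 0.0, 0.0101, -0.0, -0.0499]
0.37 [-0.0024, -0.1364, -0.0005, 0.0126, -0.0, -0.0623]
0.33 [-0.0061, -0.1633, -0.0013, 0.0152, -0.0, -0.0748]
0.29 [-0.0108, -0.1901, -0.0022, 0.0177, -0.0, -0.0873]
0.25 [-0.0166, -0.2166, -0.0034, 0.0202, -0.0, -0.0998]
0.21 [-0.0234, -0.2428, -0.0048, 0.0228, -0.0, -0.1123]
0.17 [-0.0312, -0.2688, -0.0064, 0.0253, -0.0, -0.1247]
0.13 [-0.0401, -0.2944, -0.0082, 0.0278, -0.0, -0.1372]
```

>>> carry_out([
  [0.0017,-0.028,0.0003,0.0025,0,-0.0124,-1],
  [0.0023,-0.0551,0.0004,0.0051,0,-0.0249,-1],
  [0.0018,-0.0823,0.0003,0.0076,0,-0.0374,-1],
  [0.0002,-0.1094,0,0.0101,0,-0.0499,-1],
  [-0.0024,-0.1364,-0.0005,0.0126,0,-0.0623,-1],
  [-0.0061,-0.1633,-0.0013,0.0152,0,-0.0748,-1],
  [-0.0108,-0.1901,-0.0022,0.0177,0,-0.0873,-1],
  [-0.0166,-0.2166,-0.0034,0.0202,0,-0.0998,-1],
  [-0.0234,-0.2428,-0.0048,0.0228,0,-0.1123,-1],
  [-0.0312,-0.2688,-0.0064,0.0253,0,-0.1247,-1],
  [-0.0401,-0.2944,-0.0082,0.0278,0,-0.1372,-1],
  [-0.0401,-0.2944,-0.0082,0.0278,0,-0.1372,-1],
])

```text
clock: 6.02
position: [546.7, -4.5, 309.3]
ee_rot: [-0.686, 0.721, -0.069, -0.072]
contact_force: [-0.7, -3.6, 3.1]
gripper_width: 7.1
grasp_force: 61.1
```

```bash
python3 - <<'E'
from h import *
applied([-0.0401,-0.2944,-0.0082,0.0278,0,-0.1372]);print(cmd()[0],cmd()[1].as_quat().round(4));st()
im,d=arm.get_image("wrist");c=arm.calibration("wrist");cv2.imwrite("pics/w2.png",im[:,:,::-1])
P=cloud(d,c)
for nm,b in dict(stop=((540,640),(-140,-70),(130,175)),all=((520,640),(-140,-70),(100,175))).items():
    k=(d>0)&np.all([(P[...,i]>b[i][0])&(P[...,i]<b[i][1]) for i in range(3)],0);p=P[k];print(nm,len(p),cv2.minAreaRect(p[:,:2].astype(np.float32)) if len(p)>3 else 0)
for g in(.11,.09,.07,.05,.04,.03): print(g,rowto(*tabpose(g,.2)).tolist())
E
```

```text
[546.71965447  -4.07215476 309.08500333] [-0.6865  0.7203 -0.0689 -0.0723]
t 6.03 p [546.7  -4.5 309.3] q [-0.6862  0.7205 -0.069  -0.0722] F [-0.75 -3.63  3.14] M [-0.35  0.1  -0.29] w 7.1 gf 61.1
stop 4668 ((568.7484741210938, -97.44883728027344), (58.42360305786133, 56.082542419433594), 1.2811307907104492)
all 7323 ((568.0016479492188, -98.9775390625), (56.124794006347656, 62.322853088378906), 88.0455093383789)
0.11 [0.001, -0.0135, 0.0002, 0.0013, -0.0, -0.0063]
0.09 [0.0016, -0.0271, 0.0004, 0.0026, -0.0, -0.0125]
0.07 [0.0021, -0.0407, 0.0004, 0.0038, -0.0, -0.0187]
0.05 [0.0022, -0.0543, 0.0005, 0.0051, -0.0, -0.025]
0.04 [0.0022, -0.061, 0.0005, 0.0057, -0.0, -0.0281]
0.03 [0.0021, -0.0678, 0.0004, 0.0064, -0.0, -0.0312]
```

View pics/w2.png

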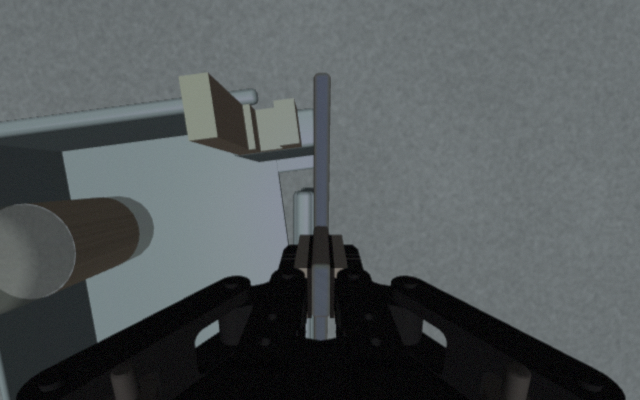

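The bar (u≈322) is still outside the striker (u≈255–300). The stop wall is at u≈200–245, and there is no contact yet.

>>> carry_out([
  [0.001,-0.0135,0,0.0013,0,-0.0063,-1],
  [0.0016,-0.0271,0.0004,0.0026,0,-0.0125,-1],
  [0.002,-0.0407,0.0004,0.0038,0,-0.0187,-1],
  [0.0022,-0.0543,0.0005,0.0051,0,-0.025,-1],
  [0.0022,-0.061,0.0005,0.0057,0,-0.0281,-1],
  [0.0021,-0.0678,0.0004,0.0064,0,-0.0312,-1],
  [0.0021,-0.0678,0.0004,0.0064,0,-0.0312,-1],
])

```text
clock: 6.95
position: [559.8, -5.6, 309.3]
ee_rot: [0.721, -0.685, 0.072, 0.069]
contact_force: [-2.4, -3.3, 5.3]
gripper_width: 7.0
grasp_force: 61.4
```

```bash
python3 - <<'E'
from h import *
applied([0.0021,-0.0678,0.0004,0.0064,0,-0.0312]);st()
for g in(.02,.01,0,-.005,-.01,-.015,-.02,-.025,-.03,-.035,-.04,-.05,-.06): print(g,rowto(*tabpose(g,.2)).tolist())
E
```

```text
t 6.95 p [559.8  -5.6 309.3] q [ 0.7213 -0.6853  0.0723  0.0693] F [-2.38 -3.28  5.31] M [-0.5   0.48 -0.5 ] w 7.0 gf 61.4
0.02 [0.0005, -0.0068, 0.0001, 0.0006, -0.0, -0.0031]
0.01 [0.0009, -0.0136, 0.0002, 0.0012, -0.0, -0.0062]
0 [0.0013, -0.0204, 0.0003, 0.0019, -0.0, -0.0094]
-0.005 [0.0015, -0.0238, 0.0003, 0.0022, -0.0, -0.0109]
-0.01 [0.0016, -0.0271, 0.0004, 0.0025, -0.0, -0.0125]
-0.015 [0.0017, -0.0305, 0.0004, 0.0028, -0.0, -0.014]
-0.02 [0.0018, -0.0339, 0.0004, 0.0031, -0.0, -0.0156]
-0.025 [0.0019, -0.0373, 0.0004, 0.0034, -0.0, -0.0172]
-0.03 [0.002, -0.0407, 0.0005, 0.0038, -0.0, -0.0187]
-0.035 [0.0021, -0.0441, 0.0005, 0.0041, -0.0, -0.0203]
-0.04 [0.0021, -0.0475, 0.0005, 0.0044, -0.0, -0.0218]
-0.05 [0.0022, -0.0543, 0.0005, 0.005, -0.0, -0.025]
-0.06 [0.0021, -0.0611, 0.0005, 0.0057, -0.0, -0.0281]
```

>>> carry_out([
  [0.0005,-0.0068,0.0001,0.0006,0,-0.0031,-1],
  [0.0009,-0.0136,0.0002,0.0012,0,-0.0062,-1],
  [0.0009,-0.0136,0.0002,0.0012,0,-0.0062,-1],
])

```text
clock: 7.32
position: [562.5, -5.7, 309.3]
ee_rot: [0.728, -0.678, 0.073, 0.069]
contact_force: [-2.3, -3.6, 4.6]
gripper_width: 7.3
grasp_force: 61.4
```

>>> carry_out([
  [0.0002,-0.0034,0,0.0003,0,-0.0016,-1],
  [0.0002,-0.0034,0,0.0003,0,-0.0016,-1],
  [0.0002,-0.0034,0,0.0003,0,-0.0016,-1],
])

```text
clock: 7.7
position: [563.1, -5.7, 309.3]
ee_rot: [0.73, -0.676, 0.073, 0.069]
contact_force: [-1.6, -2.7, 5.3]
gripper_width: 7.2
grasp_force: 61.5
```

>>> carry_out([
  [0.0002,-0.0034,0,0.0003,0,-0.0016,-1],
  [0.0002,-0.0034,0,0.0003,0,-0.0016,-1],
  [0.0002,-0.0034,0,0.0003,0,-0.0016,-1],
])

```text
clock: 8.07
position: [563.8, -5.7, 309.3]
ee_rot: [0.731, -0.674, 0.073, 0.068]
contact_force: [-1.7, -3.5, 5.0]
gripper_width: 7.3
grasp_force: 61.5
```

>>> carry_out([
  [0.0002,-0.0034,0,0.0003,0,-0.0016,-1],
  [0.0002,-0.0034,0,0.0003,0,-0.0016,-1],
  [0.0002,-0.0034,0,0.0003,0,-0.0016,-1],
])

```text
clock: 8.45
position: [564.5, -5.6, 309.3]
ee_rot: [0.733, -0.673, 0.073, 0.068]
contact_force: [-1.0, -4.2, 5.6]
gripper_width: 7.3
grasp_force: 61.5
```

>>> carry_out([
  [0.0001,-0.0034,0,0.0003,0,-0.0016,-1],
  [0.0001,-0.0034,0,0.0003,0,-0.0016,-1],
  [0.0001,-0.0034,0,0.0003,0,-0.0016,-1],
])

```text
clock: 8.82
position: [565.2, -5.6, 309.3]
ee_rot: [0.735, -0.671, 0.074, 0.068]
contact_force: [-1.1, -4.0, 5.3]
gripper_width: 7.0
grasp_force: 61.5
```

```bash
python3 - <<'E'
from h import *
applied([0.0009,-0.0136,0.0002,0.0012,0,-0.0062])
for i in range(4): applied([0.00015,-0.0034,0,0.0003,0,-0.0016])
print(cmd()[0]);st()
print(rowto(*tabpose(-.015,.2)).tolist())
E
```

```text
[565.69006904  -5.09462575 309.10929595]
t 8.82 p [565.2  -5.6 309.3] q [ 0.7349 -0.6708  0.0735  0.0681] F [-1.1  -4.03  5.28] M [-0.67  0.43 -0.61] w 7.0 gf 61.5
[0.0007, -0.0033, 0.0003, 0.0004, -0.0, -0.0014]
```

>>> carry_out([
  [0.0002,-0.0034,0.0001,0.0003,0,-0.0016,-1],
  [0.0002,-0.0034,0.0001,0.0003,0,-0.0016,-1],
  [0.0002,-0.0034,0.0001,0.0003,0,-0.0016,-1],
])

```text
clock: 9.2
position: [565.9, -5.6, 309.3]
ee_rot: [0.737, -0.669, 0.074, 0.068]
contact_force: [-2.3, -4.1, 4.8]
gripper_width: 7.3
grasp_force: 61.5
```

>>> carry_out([
  [0.0002,-0.0034,0.0001,0.0003,0,-0.0016,-1],
  [0.0002,-0.0034,0.0001,0.0003,0,-0.0016,-1],
  [0.0002,-0.0034,0.0001,0.0003,0,-0.0016,-1],
])

```text
clock: 9.57
position: [566.5, -5.6, 309.3]
ee_rot: [0.738, -0.667, 0.074, 0.068]
contact_force: [-1.3, -4.7, 5.0]
gripper_width: 7.3
grasp_force: 61.6
```

>>> carry_out([
  [0.0002,-0.0034,0.0001,0.0003,0,-0.0016,-1],
  [0.0002,-0.0034,0.0001,0.0003,0,-0.0016,-1],
  [0.0002,-0.0034,0.0001,0.0003,0,-0.0016,-1],
])

```text
clock: 9.95
position: [567.2, -5.6, 309.3]
ee_rot: [0.74, -0.665, 0.074, 0.068]
contact_force: [-2.1, -3.9, 4.8]
gripper_width: 7.1
grasp_force: 61.6
```

>>> carry_out([
  [0.0002,-0.0034,0.0001,0.0003,0,-0.0016,-1],
  [0.0002,-0.0034,0.0001,0.0003,0,-0.0016,-1],
  [0.0002,-0.0034,0.0001,0.0003,0,-0.0016,-1],
])

```text
clock: 10.32
position: [567.9, -5.6, 309.3]
ee_rot: [0.742, -0.663, 0.074, 0.067]
contact_force: [-1.0, -4.7, 5.0]
gripper_width: 7.4
grasp_force: 61.6
```

>>> carry_out([
  [0.0001,-0.0034,0,0.0003,0,-0.0016,-1],
  [0.0001,-0.0034,0,0.0003,0,-0.0016,-1],
  [0.0001,-0.0034,0,0.0003,0,-0.0016,-1],
])

```text
clock: 10.7
position: [568.6, -5.6, 309.3]
ee_rot: [0.743, -0.661, 0.074, 0.067]
contact_force: [-1.4, -4.4, 5.3]
gripper_width: 7.1
grasp_force: 61.6
```

>>> carry_out([
  [0.0001,-0.0034,0,0.0003,0,-0.0016,-1],
  [0.0001,-0.0034,0,0.0003,0,-0.0016,-1],
  [0.0001,-0.0034,0,0.0003,0,-0.0016,-1],
])

```text
clock: 11.08
position: [569.3, -5.5, 309.3]
ee_rot: [0.745, -0.659, 0.074, 0.067]
contact_force: [-2.4, -5.0, 5.0]
gripper_width: 7.3
grasp_force: 61.6
```

```bash
python3 - <<'E'
from h import *
for i in range(6): applied([0.00015,-0.0034,0.00005,0.0003,0,-0.0016])
im,d=arm.get_image("wrist");c=arm.calibration("wrist")
cv2.imwrite("pics/w3.png",cv2.resize(im[40:240,200:400,::-1],(600,600)))
P=cloud(d,c)
a=YAW;ax=np.array([np.cos(a),np.sin(a)]);ay=np.array([-np.sin(a),np.cos(a)])
q=np.stack([(P[...,:2]-H[:2])@ax,(P[...,:2]-H[:2])@ay,P[...,2]],-1)
# along tier x at catch (y' -253..-227): height profile
for y0,y1 in((-252,-240),(-240,-228)):
    k=(d>0)&(q[...,1]>y0)&(q[...,1]<y1)&(q[...,2]>85)&(q[...,0]>-45)&(q[...,0]<40)
    x=q[k]
    for s in range(-45,40,2):
        z=x[(x[:,0]>=s)&(x[:,0]<s+2),2]
        if len(z): print(s,len(z),np.percentile(z,[5,50,95]).round(0),end=" | ")
    print()
k=(d>0)&(q[...,1]<-250)&(q[...,1]>-275)&(q[...,2]>125)&(q[...,2]<175)&(abs(q[...,0]+5)<25)
print(q[k].min(0),q[k].max(0),k.sum())
st()
E
```

```text
-29 56 [108. 109. 110.] | -27 71 [108. 109. 110.] | -25 72 [108. 109. 110.] | -23 74 [108. 109. 110.] | -21 71 [108. 109. 110.] | -19 70 [108. 109. 110.] | -17 101 [ 92.  94. 110.] | -15 58 [92. 93. 94.] | -13 59 [92. 93. 95.] | -11 60 [92. 93. 94.] | -9 33 [140. 141. 142.] | -7 111 [141. 142. 144.] | -5 114 [141. 143. 144.] | -3 115 [141. 142. 144.] | -1 80 [140. 142. 143.] | 1 225 [109. 163. 165.] | 3 148 [163. 164. 165.] | 5 151 [163. 164. 165.] | 7 144 [163. 164. 165.] | 9 153 [163. 164. 165.] | 11 145 [163. 164. 165.] | 13 30 [164. 164. 165.] | 
-29 57 [108. 109. 110.] | -27 70 [108. 109. 110.] | -25 72 [108. 109. 111.] | -23 74 [108. 109. 110.] | -21 68 [108. 109. 110.] | -19 70 [109. 109. 110.] | -17 97 [ 93.  94. 110.] | -15 60 [92. 93. 94.] | -13 60 [92. 93. 94.] | -11 46 [92. 93. 94.] | -9 42 [138. 139. 140.] | -7 106 [138. 140. 142.] | -5 109 [139. 140. 142.] | -3 105 [138. 140. 142.] | -1 71 [109. 139. 141.] | 1 226 [110. 163. 165.] | 3 149 [163. 164. 165.] | 5 142 [163. 164. 165.] | 7 150 [163. 164. 165.] | 9 140 [163. 164. 165.] | 11 149 [163. 164. 165.] | 13 29 [163. 164. 165.] | 
[  -7.36593666 -258.03886435  136.9436651 ] [  13.35275426 -250.02910314  166.24605407] 573
t 11.12 p [569.3  -5.5 309.3] q [ 0.745  -0.6594  0.0744  0.0671] F [-1.63 -5.35  5.39] M [-0.79  0.35 -0.65] w 7.1 gf 61.6
```

View pics/w3.png

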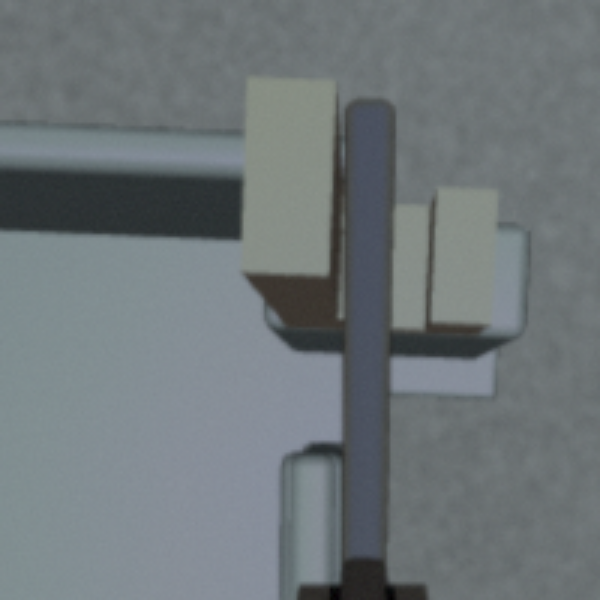

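The close view shows the bar (crop u 345–393) just short of the stop wall (right edge at u≈335). The striker is at u 432–497 and the slot floor at u 393–428. By depth the bar's middle is at about -4.5, the slot's middle at about -10.2 and the stop face at about +1. I'll confirm this by touch.

>>> carry_out([
  [0.0001,-0.0034,0,0.0003,0,-0.0016,-1],
  [0.0001,-0.0034,0,0.0003,0,-0.0016,-1],
  [0.0001,-0.0034,0,0.0003,0,-0.0016,-1],
])

```text
clock: 11.5
position: [569.7, -5.5, 309.3]
ee_rot: [0.747, -0.658, 0.074, 0.067]
contact_force: [-2.4, -4.0, 6.6]
gripper_width: 7.3
grasp_force: 62.0
```

>>> carry_out([
  [0.0001,-0.0017,0,0.0001,0,-0.0008,-1],
  [0.0001,-0.0017,0,0.0001,0,-0.0008,-1],
  [0.0001,-0.0017,0,0.0001,0,-0.0008,-1],
])

```text
clock: 11.88
position: [569.8, -5.5, 309.3]
ee_rot: [0.747, -0.657, 0.074, 0.067]
contact_force: [-3.0, -3.9, 7.4]
gripper_width: 7.2
grasp_force: 62.6
```

```bash
python3 - <<'E'
from h import *
applied([0.0001,-0.0034,0,0.0003,0,-0.0016]);applied([0.0001,-0.0017,0,0.0001,0,-0.0008])
print(cmd()[0])
for g,b in((-.03,.2),(-.02,.2),(-.013,.2),(-.007,.2)): print(g,rowto(*tabpose(g,b)).tolist())
applied(rowto(*tabpose(-.007,.2)))
for b in (.18,.16,.14,.12,.10,.08,.06,.04,.02,.005):print(b,rowto(*tabpose(-.007,b)).tolist())
E
```

```text
[570.78414615  -4.76608069 309.09121687]
-0.03 [0.0003, 0.0121, 0.0001, -0.0008, -0.0, 0.0059]
-0.02 [-0.0004, 0.0188, -0.0, -0.0015, -0.0, 0.009]
-0.013 [-0.0009, 0.0236, -0.0001, -0.0019, -0.0, 0.0112]
-0.007 [-0.0014, 0.0276, -0.0002, -0.0023, -0.0, 0.013]
0.18 [0.019, -0.0, 0.0087, -0.0, -0.0064, 0.0]
0.16 [0.0378, 0.0, 0.0178, -0.0, -0.0128, 0.0]
0.14 [0.0565, 0.0, 0.0272, 0.0, -0.0191, 0.0]
0.12 [0.0749, 0.0, 0.037, 0.0, -0.0255, 0.0]
0.1 [0.0932, 0.0, 0.0472, 0.0, -0.0319, 0.0]
0.08 [0.1112, 0.0, 0.0578, 0.0, -0.0382, 0.0]
0.06 [0.1291, 0.0, 0.0687, 0.0, -0.0446, 0.0]
0.04 [0.1467, 0.0, 0.0799, 0.0, -0.051, 0.0]
0.02 [0.1641, 0.0, 0.0915, 0.0, -0.0573, 0.0]
0.005 [0.177, 0.0, 0.1005, 0.0, -0.0621, 0.0]
```

>>> carry_out([
  [0.0003,0.0121,0.0001,-0.0008,0,0.0059,-1],
  [-0.0004,0.0188,0,-0.0015,0,0.009,-1],
  [-0.0009,0.0236,-0.0001,-0.0019,0,0.0112,-1],
  [-0.0014,0.0276,-0.0002,-0.0023,0,0.013,-1],
  [-0.0014,0.0276,-0.0002,-0.0023,0,0.013,-1],
])

```text
clock: 12.5
position: [565.1, -5.5, 309.4]
ee_rot: [0.734, -0.672, 0.074, 0.068]
contact_force: [-0.2, -6.0, 5.1]
gripper_width: 7.0
grasp_force: 61.3
```

```bash
python3 - <<'E'
from h import *
st();im,d=arm.get_image("wrist");c=arm.calibration("wrist");P=cloud(d,c)
ax=np.array([np.cos(YAW),np.sin(YAW)]);ay=np.array([-ax[1],ax[0]])
q=np.stack([(P[...,:2]-H[:2])@ax,(P[...,:2]-H[:2])@ay,P[...,2]],-1)
k=(d>0)&(q[...,1]>-252)&(q[...,1]<-228)&(abs(q[...,0])<40)
x=q[k]
for n,lo,hi in(("striker/ledge",106,112),("bar",132,150),("stop",160,170),("floor",88,97)):
    z=x[(x[:,2]>lo)&(x[:,2]<hi),0];print(n,len(z),np.percentile(z,[1,50,99]).round(1) if len(z) else 0)
E
```

```text
t 12.5 p [565.1  -5.5 309.4] q [ 0.7342 -0.6715  0.0739  0.0678] F [-0.22 -5.96  5.12] M [-1.18  0.05 -0.42] w 7.0 gf 61.3
striker/ledge 1209 [-28.4 -20.2   1.4]
bar 1031 [-14.6  -9.8   1.5]
stop 1807 [ 1.4  7.2 13.1]
floor 248 [-16.7  -4.5  -2.6]
```

The bar's middle (about -10) is over the slot's middle (-9.8), so I'll lower it slowly.

>>> carry_out([
  [0.019,0,0.0087,0,-0.0064,0,-1],
  [0.0378,0,0.0178,0,-0.0128,0,-1],
  [0.0565,0,0.0272,0,-0.0191,0,-1],
  [0.0749,0,0.037,0,-0.0255,0,-1],
  [0.0932,0,0.0472,0,-0.0319,0,-1],
  [0.0932,0,0.0472,0,-0.0319,0,-1],
])

```text
clock: 13.3
position: [566.9, -25.8, 303.6]
ee_rot: [0.737, -0.674, 0.037, 0.034]
contact_force: [-1.1, -5.3, 5.6]
gripper_width: 7.3
grasp_force: 61.4
```

```bash
python3 - <<'E'
from h import *
applied([.0932,0,.0472,0,-.0319,0]);st()
for b in (.08,.07,.06,.05,.04,.02,.005):print(b,rowto(*tabpose(-.007,b)).tolist())
E
```

```text
t 13.3 p [566.9 -25.8 303.6] q [ 0.7368 -0.6743  0.0368  0.0338] F [-1.13 -5.34  5.58] M [-1.09  0.23 -0.35] w 7.3 gf 61.4
0.08 [0.019, 0.0, 0.0087, 0.0, -0.0063, 0.0]
0.07 [0.0285, 0.0, 0.0132, 0.0, -0.0095, 0.0]
0.06 [0.0378, 0.0, 0.0178, 0.0, -0.0127, 0.0]
0.05 [0.0472, 0.0, 0.0224, 0.0, -0.0159, 0.0]
0.04 [0.0565, 0.0, 0.0272, 0.0, -0.0191, 0.0]
0.02 [0.075, 0.0, 0.037, 0.0, -0.0254, 0.0]
0.005 [0.0887, 0.0, 0.0446, 0.0, -0.0302, 0.0]
```

>>> carry_out([
  [0.0095,0,0.0043,0,-0.0032,0,-1],
  [0.019,0,0.0087,0,-0.0063,0,-1],
  [0.0285,0,0.0132,0,-0.0095,0,-1],
  [0.0378,0,0.0178,0,-0.0127,0,-1],
  [0.0378,0,0.0178,0,-0.0127,0,-1],
])

```text
clock: 13.92
position: [567.6, -33.6, 300.8]
ee_rot: [0.737, -0.675, 0.022, 0.02]
contact_force: [-0.5, -5.2, 5.7]
gripper_width: 7.1
grasp_force: 61.4
```

No resistance. I'll continue to b≈0.005.

>>> carry_out([
  [0.0094,0,0.0046,0,-0.0032,0,-1],
  [0.0187,0,0.0094,0,-0.0064,0,-1],
  [0.028,0,0.0143,0,-0.0096,0,-1],
  [0.0372,0,0.0192,0,-0.0127,0,-1],
  [0.0441,0,0.023,0,-0.0151,0,-1],
  [0.0509,0,0.0268,0,-0.0175,0,-1],
  [0.0509,0,0.0268,0,-0.0175,0,-1],
])

```text
clock: 14.8
position: [568.5, -44.2, 296.3]
ee_rot: [0.738, -0.675, 0.002, 0.002]
contact_force: [-1.7, -6.1, 5.9]
gripper_width: 6.8
grasp_force: 61.7
```

```bash
python3 - <<'E'
from h import *
applied([.0378,0,.0178,0,-.0127,0]);applied([.0509,0,.0268,0,-.0175,0]);print(cmd()[0]);st()
im,d=arm.get_image("wrist");c=arm.calibration("wrist");P=cloud(d,c)
ax=np.array([np.cos(YAW),np.sin(YAW)]);ay=np.array([-ax[1],ax[0]])
q=np.stack([(P[...,:2]-H[:2])@ax,(P[...,:2]-H[:2])@ay,P[...,2]],-1)
k=(d>0)&(q[...,1]>-252)&(q[...,1]<-228)&(abs(q[...,0])<40)&(q[...,2]>85)
x=q[k]
for s in range(-32,16,2):
    z=x[(x[:,0]>=s)&(x[:,0]<s+2),2]
    if len(z): print(s,np.percentile(z,[5,50,95]).round(0),end=" | ")
E
```

```text
[568.70206354 -43.55690641 296.00547046]
t 14.8 p [568.5 -44.2 296.3] q [ 0.7378 -0.675   0.0021  0.002 ] F [-1.67 -6.12  5.89] M [-1.28  0.41 -0.37] w 6.8 gf 61.7
-30 [108. 109. 110.] | -28 [108. 109. 110.] | -26 [108. 109. 110.] | -24 [108. 109. 110.] | -22 [108. 109. 110.] | -20 [108. 109. 110.] | -18 [ 93. 109. 110.] | -16 [ 93. 109. 111.] | -14 [110. 111. 112.] | -12 [110. 111. 113.] | -10 [110. 112. 113.] | -8 [109. 111. 112.] | -6 [92. 93. 94.] | -4 [ 92.  94. 110.] | -2 [108. 109. 110.] | 0 [109. 145. 165.] | 2 [163. 164. 165.] | 4 [163. 164. 165.] | 6 [163. 164. 165.] | 8 [163. 164. 165.] | 10 [163. 164. 165.] | 12 [163. 164. 165.] |
```

The bar is fully in the slot, with its top at 111–112 mm between striker and ledge. Before letting go I'll ease it out against the striker so it doesn't snap.

>>> carry_out([
  [0,0.0017,0,0,0,0.0008,-1],
  [0,0.0034,0,0,0,0.0016,-1],
  [0,0.0034,0,0,0,0.0016,-1],
])

```text
clock: 15.22
position: [568.1, -44.1, 296.4]
ee_rot: [0.736, -0.677, 0.003, 0.002]
contact_force: [-0.4, -6.3, 5.6]
gripper_width: 7.4
grasp_force: 61.5
```

>>> carry_out([
  [0,0.0017,0,0,0,0.0008,-1],
  [0,0.0034,0,0,0,0.0016,-1],
  [0,0.0034,0,0,0,0.0016,-1],
])

```text
clock: 15.6
position: [567.3, -44.2, 296.4]
ee_rot: [0.735, -0.678, 0.002, 0.002]
contact_force: [-0.6, -6.1, 4.6]
gripper_width: 7.2
grasp_force: 61.5
```

>>> carry_out([
  [0,0.0017,0,0,0,0.0008,-1],
  [0,0.0034,0,0,0,0.0016,-1],
  [0,0.0034,0,0,0,0.0016,-1],
])

```text
clock: 15.98
position: [566.8, -44.1, 296.4]
ee_rot: [0.733, -0.68, 0.003, 0.002]
contact_force: [0.1, -5.9, 5.9]
gripper_width: 7.3
grasp_force: 61.3
```

>>> carry_out([
  [0,0,0,0,0,0,-0.6],
  [0,0,0,0,0,0,-0.3],
  [0,0,0,0,0,0,0],
  [0,0,0,0,0,0,0],
  [0,0,0,0,0,0,0],
  [0,0,0,0,0,0,0],
])

```text
clock: 16.73
position: [566.6, -43.7, 296.0]
ee_rot: [0.733, -0.68, 0.002, 0.002]
contact_force: [-0.7, 0.4, -0.2]
gripper_width: 43.1
grasp_force: 0.0
```

```bash
python3 - <<'E'
from h import *
st();im,d=arm.get_image("wrist");c=arm.calibration("wrist");cv2.imwrite("pics/w4.png",im[:,:,::-1]);P=cloud(d,c)
ax=np.array([np.cos(YAW),np.sin(YAW)]);ay=np.array([-ax[1],ax[0]])
q=np.stack([(P[...,:2]-H[:2])@ax,(P[...,:2]-H[:2])@ay,P[...,2]],-1)
k=(d>0)&(q[...,1]>-252)&(q[...,1]<-228)&(abs(q[...,0])<40)&(q[...,2]>85)
x=q[k]
for s in range(-32,16,2):
    z=x[(x[:,0]>=s)&(x[:,0]<s+2),2]
    if len(z): print(s,np.percentile(z,[5,50,95]).round(0),end=" | ")
E
```

```text
t 16.73 p [566.6 -43.7 296. ] q [ 0.7329 -0.6803  0.0018  0.0016] F [-0.68  0.36 -0.15] M [-0.02  0.   -0.02] w 43.1 gf 0.0
-30 [108. 109. 110.] | -28 [108. 109. 111.] | -26 [108. 109. 110.] | -24 [108. 109. 110.] | -22 [108. 109. 110.] | -20 [108. 109. 110.] | -18 [108. 109. 111.] | -16 [110. 111. 112.] | -14 [111. 112. 113.] | -12 [111. 112. 113.] | -10 [109. 111. 112.] | -8 [92. 93. 94.] | -6 [92. 93. 94.] | -4 [ 93.  97. 110.] | -2 [108. 109. 110.] | 0 [109. 146. 165.] | 2 [163. 164. 166.] | 4 [163. 164. 165.] | 6 [163. 164. 165.] | 8 [163. 164. 165.] | 10 [163. 164. 165.] | 12 [163. 164. 165.] |
```

View pics/w4.png

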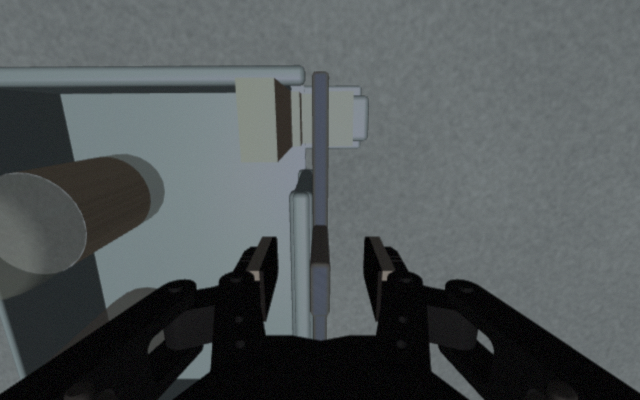

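The bar (u 313–328) sits in the slot against the striker, the gripper is free on both sides of the tab, and the latch is holding by itself. I'll retreat straight up.

>>> carry_out([
  [0,0,-0.15,0,0,0,0],
  [0,0,-0.3,0,0,0,0],
  [0,0,-0.45,0,0,0,0],
  [0,0,-0.5,0,0,0,0],
  [0,0,-0.5,0,0,0,0],
  [0,0,-0.5,0,0,0,0],
])

```text
clock: 17.52
position: [566.2, -43.2, 394.4]
ee_rot: [0.733, -0.68, 0.001, 0.003]
contact_force: [-0.3, 0.2, -0.0]
gripper_width: 42.7
grasp_force: 0.0
```

```bash
python3 - <<'E'
from h import *
st();im,d=arm.get_image("wrist");P=cloud(d,arm.calibration("wrist"))
k=(d>0)&(P[...,0]>540)&(P[...,0]<620)&(P[...,1]>-40)&(P[...,1]<0)&(P[...,2]>80)&(P[...,2]<170)
k=(d>0)&(P[...,0]>540)&(P[...,0]<620)&(P[...,1]>-140)&(P[...,1]<0)&(P[...,2]>110.6)&(P[...,2]<114)
print(k.sum(),cv2.minAreaRect(P[k][:,:2].astype(np.float32)))
print(arm.job_done())
E
```

```text
t 17.52 p [566.2 -43.2 394.4] q [ 0.7328 -0.6805  0.0008  0.0027] F [-0.28  0.21 -0.  ] M [ 0.01 -0.01  0.02] w 42.7 gf 0.0
896 ((566.903564453125, -66.01610565185547), (29.345617294311523, 131.83673095703125), 5.018949031829834)
the job is handed in; nothing more can be done
None
```

The gate is shut, the latch bar is down in the catch slot and holding by itself with the arm clear, and I handed the job in at about 17.5 s; no verdict came back.

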